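# Pile the sample cassette and reference tile on a cam-lift reading stage and hold it raised

### The arm

A 6-joint arm with a two-finger parallel gripper is mounted at the origin on the work surface. World frame = base frame: x ahead of the robot, y to its left, z up, the work surface at z = 0. Lengths are in m, angles in rad, forces in N, time in s.
With the tool pointing down it reaches from about 0.35 to 0.725 m from the base axis. Payload 6 kg.
Tool frame: the origin (TCP) lies at the very end of the fingers, on their centre line; the grasp point (between the pads) lies 19 mm behind it (arm.grasp_offset is the z of the grasp point in the tool frame, in m); z points along the fingers, y is the direction in which the jaws open and shut (so a half turn about z gives the same grasp; the last joint's range is limited). The gripper opens to 85 mm and grips with 20 to 120 N. Pads are 22 mm wide; open, the fingers measure 114 mm over their backs; the gripper's body (76 mm by 85 mm) begins 54 mm behind the grasp point. The pads swing forward as they close: fully open they stand 13 mm farther back than shut.
Start: joints at [0.334, 0.04, 0.085, 0, -1.615, -0.334], TCP at [0.6, 0, 0.231] pointing down, gripper open.
Joint ranges: [-2.56, 2.56], [-1.29, 2.01], [-1.08, 1.49], [-3.29, 1.98], [-2.81, -0.18], [-2.99, 2.99]. Speed limits (rad/s): [2.57, 2.57, 3.01, 3.14, 3.14, 3.14].

### API

Orientations are given as a unit quaternion [x, y, z, w].
In Python, from station import arm gives the robot as it stands. The module is installed in compiled form; this text tells all that it offers. Calls block until the motion is done:
- arm.move_to(position, orientation): joint-space move of the TCP to a pose.
- arm.movel(position, feed=0.15, ori=None, guard=None): straight line of the TCP; ori=None keeps the orientation; feed is the mean speed in m/s. With guard (N) it stops when the force on the tool has changed by that much, and returns True; else False.
- arm.goto_joints(angles): joint-space move.
- arm.open() and arm.grab(force=None): open the fingers fully, or close them until they stop; force is the grip in N (None keeps the last).
- arm.sleep(seconds).
- arm.ik(position, orientation): joint angles nearest the present ones, or None.
- arm.observe(): the state.
- arm.camera(name): name is "scene" or "side" or "wrist"; returns a dict with "color" (400x640x3 uint8, blue, green, red), "camera_matrix" (3x3 intrinsics, pixels), "position" and "attitude" of the camera in the world. Camera axes: x right, y up, looking along -z (the intrinsics and any distortion apply to the point x, -y, -z); pixel columns grow to the right and rows downward; lengths in m; the calibration is good to about 2 mm. A picture is of the moment at which its call begins. There is no depth.
A pose or a line that the arm cannot do raises arm.IKError and nothing moves.
- arm.close_job(): hands the job in, once; it reports no verdict.
Trained networks look in the newest picture that a camera, given by its name, has taken for a name from the list of things; names that differ only in an ending like _2 or _b are one class to them, and where a whole thing is asked for, a point or a joint stands for the part that bears it (a point fixed in the world has none). Each returns a list of dicts, best first, with "confidence" (0 to 1); they miss things now and then, are a little off and sometimes report something else, mostly with a low value. They report only what shows in the picture. A call takes as long as a camera call. They do not tell look-alikes from the thing itself.
- arm.boxes_of(label, camera): "centre" ([column, row] in pixels, amid what is visible of it).
- arm.cut_out(label, camera): "region" (400x640 bool, what is visible of it) and "centre" ([column, row] in pixels, amid what is visible of it).
- arm.mark_of(label, camera): "centre" ([column, row] in pixels: a listed point, or the origin of a listed thing).
The state is a dict: "clock": time; "joints": joint angles; "dq": joint speeds; "joint_efforts": joint torques, N m; "position": TCP position; "ee_rot": TCP orientation; "contact_force": force on the tool from outside, world axes, zero at the start; "ft_torque": the same for the moment, N m; "gripper_width": finger opening in m.
Only numpy, scipy, OpenCV 4.12 (cv2) and the standard library are available. Lean on these libraries where they do the work, as an engineer would, in place of code of your own. Each camera call takes 0.05 s, during which the arm holds its last target. There are 200 camera calls.

### The job

Lay the thick sample cassette flat on the middle of the lift stage, lined up with it, and then the thin reference tile squarely on top of the cassette. Then bring the cam lever round by its handle to the point of highest lift, and finish while still holding it there, as it springs back when let go. Leave the wash bottle, the green bottle, the beaker and the loose cap where they stand.

Things in the scene. Friction and masses are not known exactly. Their poses are not given: they have to be found in the camera images.
- unit: Fixed cam-lift reading unit. White base plate 150 (x) x 300 (y) x 10 mm; origin at the centre of its underside, on the bench. Aluminium cheeks carry a steel shaft along the unit's y axis, 50 mm straight above the origin, with an eccentric cam disc under the lift stage. At +y 122 mm stands a white reader column, 76 x 51 mm, 145 mm high. The lever is at the -y side, outside the cheeks.
- stage_top (a point): Centre of the upper face of the aluminium lift stage, a plain flat plate 80 (x) x 104 (y) x 8 mm without a rim, over the unit's origin. The face is 80 mm above the bench with the lever at rest and 94 mm at the highest lift. Its axes are the unit's axes.
- platform (a joint): Rise of the lift stage in m: 0 with the lever at rest, 0.014 at the highest lift; it follows the lever through the eccentric (0.014 x sine of the lever angle).
- cam (a joint): Angle of the cam lever about the shaft, rad. 0: at rest on its stop, arm level, pointing to the unit's -x; grows as the handle goes up and over towards +x; 1.57: arm upright, the highest lift; beyond, the stage sinks again (stop at 2.5). A spring always turns it back to 0, about 2 N at the handle at rest, 4 N when upright. Steel arm 16 mm wide, 8 mm thick, 85 mm to the -y side of the origin.
- lever: The cam lever: shaft, steel arm and black handle bar in one. Origin on the shaft axis, 50 mm straight above the unit's origin; axes those of the unit at angle 0, turning with the lever.
- handle (a point): The lever's black round handle bar, 16 mm in diameter, 60 mm long, parallel to the shaft and 100 mm from it. The point is the middle of the bar, 119 mm to the -y side of the unit's origin. At rest it is 50 mm above the bench, upright 150 mm, with free room round it and at rest only the base plate or bench below. It may turn between the fingers. Axes: the lever's (at angle 0 those of the unit).
- cassette: Thick sample cassette: white plastic block with two round grey-rimmed sample windows, 32 mm across, flush in its top, one behind the other along y, 56 (x) x 86 (y) x 18 mm, about 110 g. Origin at the centre of its underside; it lies flat on the bench at the start.
- tile: Thin reference tile: white ceramic block, plain on top, 56 (x) x 86 (y) x 11 mm, about 100 g. Origin at the centre of its underside; it lies flat on the bench at the start.
- wash_bottle: Bystander: whitish wash bottle with blue cap and bent blue spout, 68 mm in diameter, 205 mm high. Origin under its centre.
- green_bottle: Bystander: green bottle with red cap, 68 mm in diameter, 220 mm high. Origin under its centre.
- beaker: Bystander: clear plastic beaker, 64 mm in diameter, 60 mm high. Origin under its centre.
- cap: Bystander: loose orange bottle cap, 30 mm in diameter, 14 mm high. Origin under its centre.
Mind the look-alikes: they are no part of the job. Several things look just like the tile: the one meant starts farthest from the robot's base.

How it is judged:
By the outcome, as a careful person would: the job done as asked, in the order asked, and still so for the second after the job is handed in, while the arm keeps its last pose, push and grip.
It also fails if it takes over 69 s, if anything falls off the work surface, if the arm or the gripper's body presses on something with over 40 N, if the wrist force passes 120 N, or if a joint passes its speed limit or range.

## Working session

There is one attempt and no reset: what is moved stays moved. The work goes in short steps, each a Python script; the robot and the scene stay as the last script left them, time stands still between calls to the robot, and variables do not carry over. Pictures are saved under pics/ and viewed, about 8 in all and at most 12, crops included, and the job is handed in when it is done.

```bash
mkdir -p pics
cat > h.py <<'E'
import numpy as np, cv2
from scipy.spatial.transform import Rotation as R
from station import arm
def shot(n):
    c=arm.camera(n); return c
def rot(c):
    a=np.array(c["attitude"],float)
    return a if a.shape==(3,3) else R.from_quat(a).as_matrix()
def px2w(c,px,z):
    K=np.array(c["camera_matrix"]); d=np.linalg.inv(K)@[px[0],px[1],1.]
    d=rot(c)@[d[0],-d[1],-d[2]]; p=np.array(c["position"]); return p+d*(z-p[2])/d[2]
def w2px(c,P):
    v=rot(c).T@(np.array(P)-c["position"]); v=np.array(c["camera_matrix"])@[v[0],-v[1],-v[2]]; return v[:2]/v[2]
def down(yaw):  # tool z down, jaw axis (tool y) at angle yaw from world x
    y=np.array([np.cos(yaw),np.sin(yaw),0]); z=np.array([0,0,-1.]); x=np.cross(y,z)
    return R.from_matrix(np.c_[x,y,z]).as_quat()
E
python3 - <<'E'
from h import *
for n in ("scene","side","wrist"):
    c=shot(n); cv2.imwrite(f"pics/{n}0.png",c["color"]); print(n,[k for k in c],c["position"],np.round(c["attitude"],3).tolist(),np.array(c["camera_matrix"]).tolist())
    for l,z in (("unit",0),("stage_top",.08),("handle",.05),("cassette",0),("tile",0),("wash_bottle",0),("green_bottle",0),("beaker",0),("cap",0)):
        for m in arm.mark_of(l,n): print(l,round(m["confidence"],2),np.round(m["centre"]),px2w(c,m["centre"],z)[:2].round(3))
print(arm.observe())
E
```

```text
scene ['color', 'camera_matrix', 'position', 'attitude'] [ 1.67579756 -0.18843323  1.32986794] [0.276, 0.235, 0.609, 0.705] [[496.24066647285423, 0.0, 323.8332972527715], [0.0, 496.24066647285423, 197.16609003986196], [0.0, 0.0, 1.0]]
unit 0.69 [327. 212.] [ 0.546 -0.   ]
unit 0.28 [464. 205.] [0.58  0.492]
stage_top 0.64 [325. 202.] [ 0.567 -0.013]
handle 0.45 [294. 182.] [ 0.431 -0.104]
cassette 0.92 [229. 200.] [ 0.435 -0.343]
cassette 0.19 [431. 240.] [0.718 0.327]
tile 0.85 [412. 186.] [0.461 0.33 ]
tile 0.79 [354. 164.] [0.315 0.139]
tile 0.51 [391. 160.] [0.317 0.288]
wash_bottle 0.56 [461. 206.] [0.585 0.479]
green_bottle 0.76 [193. 240.] [ 0.6   -0.466]
beaker 0.95 [435. 237.] [0.707 0.344]
cap 0.4 [256. 259.] [ 0.711 -0.263]
side ['color', 'camera_matrix', 'position', 'attitude'] [-0.04438721 -0.6687072   0.91984186] [0.365, -0.127, -0.329, 0.862] [[450.87131006942775, 0.0, 317.3521636837143], [0.0, 450.87131006942775, 200.23552414132962], [0.0, 0.0, 1.0]]
unit 0.56 [334. 211.] [ 0.561 -0.019]
stage_top 0.74 [337. 188.] [ 0.574 -0.017]
handle 0.55 [322. 240.] [ 0.437 -0.108
[... 754 characters left out ...]
ints': array([ 3.33692980e-01,  4.02329670e-02,  8.47844802e-02, -8.81332048e-06,
       -1.61550454e+00, -3.33692741e-01]), 'dq': array([-5.72667733e-04,  2.16526944e-04,  1.76828935e-03,  4.63823943e-04,
        1.60977681e-05, -7.74117529e-04]), 'joint_efforts': array([ 9.23357629e-05, -3.67917824e+01,  3.47447276e+01,  6.93356931e+00,
       -9.29264934e-04, -3.02491821e-05]), 'position': array([5.99973225e-01, 1.58750863e-05, 2.31232239e-01]), 'ee_rot': array([ 7.07107002e-01, -7.07106556e-01, -3.81601183e-05,  6.85693255e-05]), 'contact_force': array([0.10928982, 0.08818338, 0.66987909]), 'ft_torque': array([ 0.00360528, -0.05296886, -0.04779815]), 'gripper_width': 0.08568314069084532}
```

View pics/scene0.png

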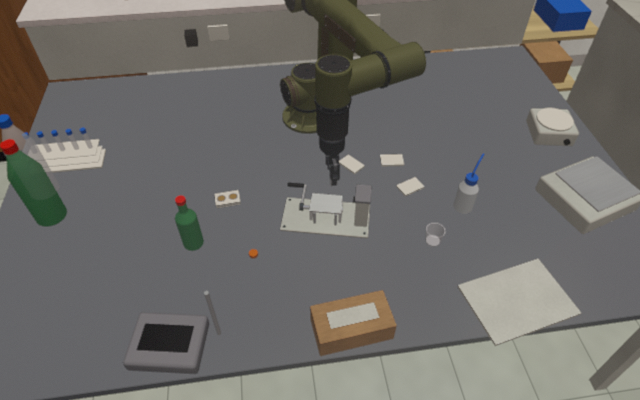

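View pics/side0.png

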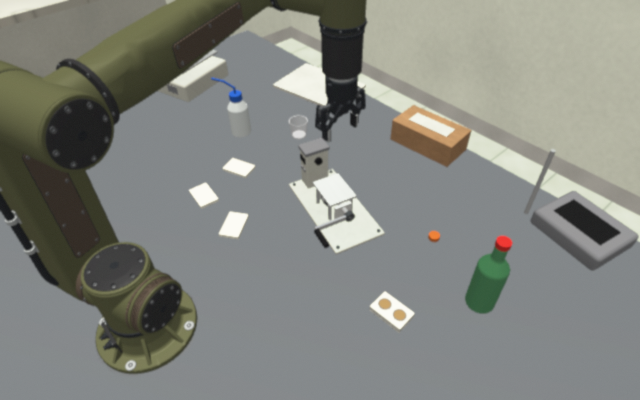

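The scene view shows the cassette at (228,198), the unit at (327,212), and three tile look-alikes at (412,186), (354,164) and (391,160). Their base distances are about 0.57, 0.34 and 0.43 m, so (412,186) at world (0.465, 0.333) is the one meant. The side view agrees: (236,166) is that tile. Next I'll take close wrist views.

```bash
cat > look.py <<'E'
from h import *
import pickle
out={}
def see(tag,p,q,labels):
    arm.move_to(p,q); arm.sleep(.2); c=shot("wrist")
    out[tag]=c; cv2.imwrite(f"pics/{tag}.png",c["color"])
    for l,z in labels:
        for m in arm.mark_of(l,"wrist"): print(tag,l,round(m["confidence"],2),np.round(m["centre"]),px2w(c,m["centre"],z)[:2].round(4))
        if l in("cassette","tile"):
            for m in arm.cut_out(l,"wrist")[:2]:
                g=m["region"].astype(np.uint8); k,_=cv2.findContours(g,0,2); k=max(k,key=cv2.contourArea)
                zt=.018 if l=="cassette" else .011
                w=np.array([px2w(c,x,zt)[:2] for x in k[:,0]],np.float32)
                print("  rect",round(m["confidence"],2),m["centre"],cv2.minAreaRect(w*1000))
q=[.70710678,-.70710678,0,0]
see("cas1",[.438,-.346,.2],q,[("cassette",0)])
see("unit1",[.53,-.04,.27],q,[("unit",0),("stage_top",.08),("handle",.05)])
see("til1",[.465,.333,.2],q,[("tile",0)])
pickle.dump(out,open("looks.pkl","wb"))
a=[out[k]["color"] for k in("cas1","unit1","til1")]
a=[cv2.resize(x,(400,250),interpolation=cv2.INTER_AREA) for x in a]
cv2.imwrite("pics/mont1.png",np.vstack([np.hstack(a[:2]),np.hstack([a[2],a[2][:, :]*0])]))
print(arm.observe()["clock"])
E
python3 look.py
```

```text
cas1 cassette 0.8 [321. 183.] [ 0.4382 -0.3451]
  rect 0.64 [320.8, 180.2] ((439.0829162597656, -348.4375), (56.53676223754883, 88.04324340820312), 4.578959941864014)
unit1 unit 0.58 [291. 198.] [ 0.573  -0.0042]
unit1 stage_top 0.87 [287. 211.] [ 0.57   -0.0087]
unit1 stage_top 0.2 [386. 133.] [ 0.4563 -0.099 ]
unit1 handle 0.88 [388. 131.] [ 0.4475 -0.1006]
til1 tile 0.72 [444. 142.] [0.3221 0.2842]
til1 tile 0.59 [314. 174.] [0.4728 0.3221]
  rect 0.97 [317.0, 172.2] ((469.504638671875, 321.46990966796875), (56.38408660888672, 86.3031997680664), 21.957271575927734)
  rect 0.67 [447.4, 140.5] ((322.8487548828125, 287.3203125), (86.3462142944336, 59.96806716918945), 83.93090057373047)
6.7
```

View pics/mont1.png

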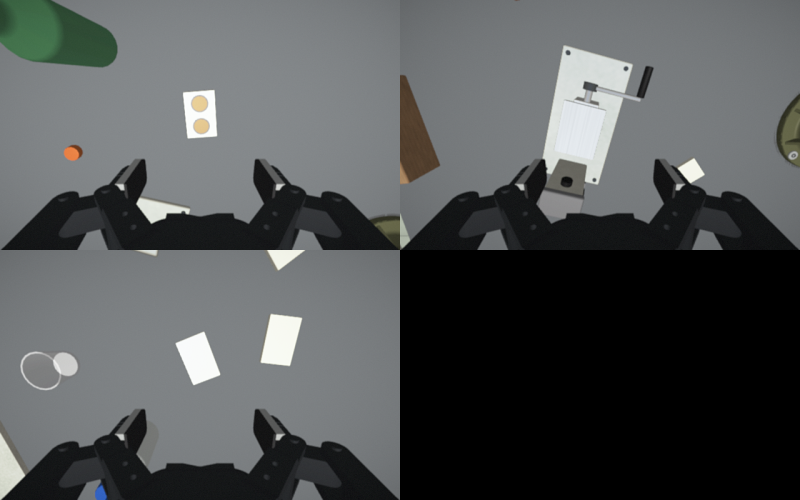

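The montage shows the cassette at wrist pixel (321,183) and the white tile candidate at (317,172). The cream look-alike is to its right at (447,140). For the unit, the stage is near (290,205) and the handle at (388,131), with yaw about -13°. Next come one enlarged crop of the tile candidates and one of the unit, with a model overlay fitted to the unit.

```bash
cat > fit.py <<'E'
from h import *
import pickle
o=pickle.load(open("looks.pkl","rb"))
c=o["unit1"]; im=c["color"]; g=cv2.GaussianBlur(cv2.cvtColor(im,cv2.COLOR_BGR2GRAY),(0,0),1).astype(np.float32)
gx,gy=cv2.Sobel(g,5,1,0),cv2.Sobel(g,5,0,1)
def seg(pts): # list of 3D unit segs -> samples
    return np.vstack([np.linspace(a,b,40) for a,b in pts])
S=[(-.04,-.052,.08),(.04,-.052,.08),(.04,.052,.08),(-.04,.052,.08)]
B=[(-.075,-.15,.01),(.075,-.15,.01),(.075,.15,.01),(-.075,.15,.01)]
segs=[(S[0],S[3]),(S[1],S[2]),(S[0],S[1]),(B[0],B[1]),(B[0],B[3]),(B[1],(.075,.08,.01))]
P=seg(segs); N=np.vstack([np.tile(np.array(b)-a,(40,1)) for a,b in segs])
def tr(p,X): 
    cs,sn=np.cos(p[2]),np.sin(p[2]); return np.c_[p[0]+cs*X[:,0]-sn*X[:,1],p[1]+sn*X[:,0]+cs*X[:,1],X[:,2]]
def proj(X): 
    v=(X-c["position"])@rot(c); v=np.c_[v[:,0],-v[:,1],-v[:,2]]@np.array(c["camera_matrix"]).T; return v[:,:2]/v[:,2:]
def score(p):
    u=proj(tr(p,P)); t=proj(tr(p,P+N*1e-2))-u; t/=np.linalg.norm(t,axis=1)[:,None]
    s=lambda G:cv2.remap(G,u[:,0].astype(np.float32),u[:,1].astype(np.float32),1)[:,0]
    e=np.abs(-t[:,1]*s(gx)+t[:,0]*s(gy)); return -np.minimum(e,150).mean()
from scipy.optimize import minimize
best=min((minimize(score,[.571+dx,-.009+dy,np.radians(d)],method="Nelder-Mead",options=dict(initial_simplex=[[.571+dx,-.009+dy,np.radians(d)],[.574+dx,-.009+dy,np.radians(d)],[.571+dx,-.006+dy,np.radians(d)],[.571+dx,-.009+dy,np.radians(d+2)]]))
  for dx in(-.005,0,.005) for dy in(-.005,0,.005) for d in(-17,-14,-11)),key=lambda r:r.fun)
print(best.x,np.degrees(best.x[2]),best.fun)
k=2; x0,y0=200,60; v=cv2.resize(im[y0:340,x0:430],None,fx=k,fy=k,interpolation=cv2.INTER_CUBIC)
H=((-.1,-.149,.05),(-.1,-.089,.05))
for a,b in segs+[H]:
    u=(proj(tr(best.x,np.array([a,b])))-[x0,y0]+.5)*k
    cv2.line(v,*[tuple(int(round(z)) for z in q) for q in u],(0,0,255),1)
t=cv2.resize(o["til1"]["color"][90:230,250:500],None,fx=1.3,fy=1.3)
w=np.zeros((560,800,3),np.uint8); w[:,:460]=v; w[:t.shape[0],465:465+t.shape[1]]=t
cv2.imwrite("pics/fit1.png",w)
E
python3 fit.py
```

```text
[ 0.57093311 -0.00884632 -0.25316942] -14.505539349686257 -98.47692209104544
```

View pics/fit1.png

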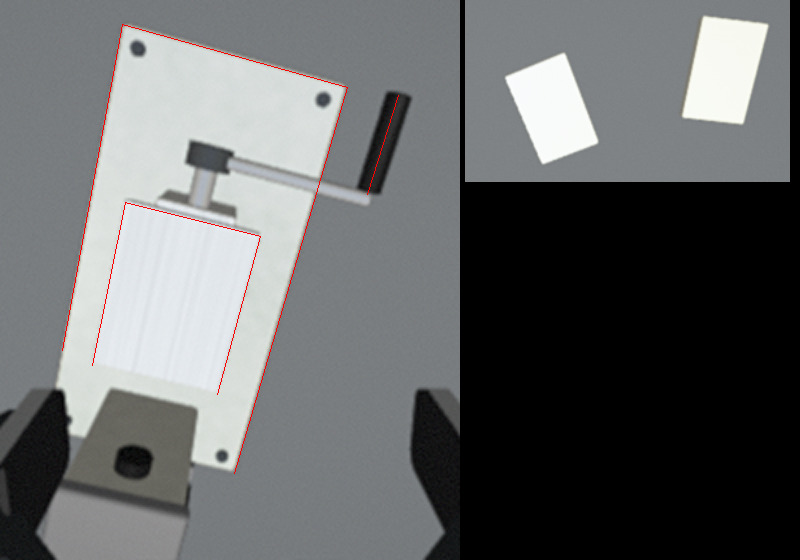

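The overlay matches the edges of both the base plate and the stage, so the unit is at (0.571, -0.009) with yaw -14.5°. In the crop, the plain white candidate at wrist (317,172) is the farthest at 0.569 m, so it is the tile; the cream one at (447,140) is a look-alike. I'll move the cassette now.

```bash
cat >> h.py <<'E'
U=np.array([.5709,-.0088]); TH=np.radians(-14.5)
def ux(x,y,z): 
    return np.r_[U+[np.cos(TH)*x-np.sin(TH)*y,np.sin(TH)*x+np.cos(TH)*y],z]
def f(): return np.round(arm.observe()["contact_force"],2)
def pick(xy,th,z=-.002):
    q=down(np.pi+th); arm.move_to([*xy,.12],q); print("hover",f())
    print("guard",arm.movel([*xy,z],.1,guard=8),arm.observe()["position"].round(4))
    arm.grab(40); s=arm.observe(); print("grip",s["gripper_width"],s["position"].round(4),f())
    arm.movel([*xy,.12],.15); s=arm.observe(); print("lift",s["gripper_width"],f(),s["clock"])
def place(zobj,zg=-.002):
    q=down(np.pi+TH); arm.move_to(ux(0,0,.25),q)
    arm.movel(ux(0,0,zobj+zg+.012),.15); arm.sleep(.2)
    print("touch",arm.movel(ux(0,0,zobj+zg-.003),.02,guard=2.5),arm.observe()["position"][2]-zg,f())
E
python3 - <<'E'
from h import *
pick((.4391,-.3477),np.radians(4.58))
c=shot("wrist"); cv2.imwrite("pics/held1.png",c["color"])
E
```

```text
hover [-0.55  0.08 -0.07]
guard False [ 0.4396 -0.3479 -0.0011]
grip 0.05492175888189566 [ 0.4394 -0.3479 -0.0013] [-0.    0.38  3.17]
lift 0.05504520191095 [-0.53  0.34 -1.18] 11.85
```

View pics/held1.png

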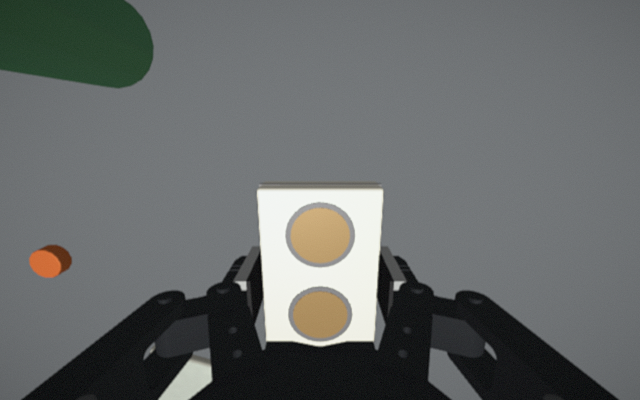

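The cassette is held level and square, at (320,265) in the wrist view. I'll place it now.

Run:
```python
from h import *
place(.08)
arm.open(); arm.movel(ux(0,0,.2),.15)
arm.move_to([.53,-.04,.27],down(np.pi)); arm.sleep(.2)
c=shot("wrist"); cv2.imwrite("pics/plc1.png",c["color"])
for zt,l in((.098,"cassette"),):
    for m in arm.cut_out(l,"wrist")[:1]:
        k,_=cv2.findContours(m["region"].astype(np.uint8),0,2); k=max(k,key=cv2.contourArea)
        w=np.array([px2w(c,x,zt)[:2] for x in k[:,0]],np.float32); r=cv2.minAreaRect(w*1000); print(r,m["confidence"])
v=c["color"][60:340,200:430]; v=cv2.resize(v,None,fx=2,fy=2,interpolation=cv2.INTER_CUBIC)
for x,y,z in((.028,.043,.098),(.04,.052,.08)):
    u=[((w2px(c,ux(a*x,b*y,z))-[200,60]+.5)*2).round().astype(int) for a,b in((-1,-1),(1,-1),(1,1),(-1,1))]
    cv2.polylines(v,[np.array(u)],True,(0,0,255),1)
cv2.imwrite("pics/plc1c.png",v); print(arm.observe()["clock"])
```

```text
touch True 0.08064177370960782 [-1.43  0.47  5.19]
((570.905029296875, -9.599201202392578), (90.40203857421875, 56.73164367675781), 75.84855651855469) 0.98
17.45
```

View pics/plc1c.png

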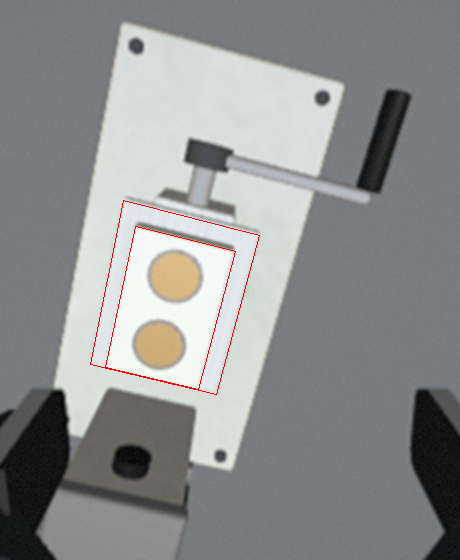

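The cassette sits centred and aligned: its edges match the red target to about a pixel. The tile is next.

Run:
```python
from h import *
arm.move_to([.469,.321,.25],down(np.pi+np.radians(21.96)))
pick((.4695,.3215),np.radians(21.96),-.003)
c=shot("wrist"); cv2.imwrite("pics/held2.png",c["color"])
```

```text
hover [ 0.82 -0.14  1.69]
guard False [ 0.4699  0.3219 -0.0022]
grip 0.05490135192612817 [ 0.4699  0.3218 -0.0022] [-0.36 -0.53  3.91]
lift 0.05461121532268579 [ 0.27  0.31 -1.14] 22.15
```

View pics/held2.png

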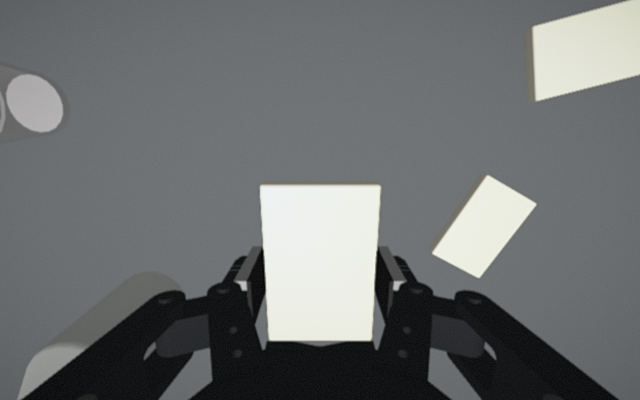

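The tile is held level and square. I'll raise it before crossing the column.

Run:
```python
from h import *
p=arm.observe()["position"]; arm.movel([p[0],p[1],.28],.2)
place(.098,-.003)
arm.open(); arm.movel(ux(0,0,.22),.15)
arm.move_to([.53,-.04,.27],down(np.pi)); arm.sleep(.2)
c=shot("wrist"); cv2.imwrite("pics/plc2.png",c["color"])
v=c["color"][60:340,200:430]; v=cv2.resize(v,None,fx=2,fy=2,interpolation=cv2.INTER_CUBIC)
for x,y,z in((.028,.043,.109),(.04,.052,.08)):
    u=[((w2px(c,ux(a*x,b*y,z))-[200,60]+.5)*2).round().astype(int) for a,b in((-1,-1),(1,-1),(1,1),(-1,1))]
    cv2.polylines(v,[np.array(u)],True,(0,0,255),1)
s=shot("side")["color"][150:260,270:400]
w=np.zeros((560,800,3),np.uint8); w[:,:460]=v; s=cv2.resize(s,(330,279),interpolation=cv2.INTER_CUBIC); w[:279,465:795]=s
cv2.imwrite("pics/plc2c.png",w); print(arm.observe()["clock"],arm.observe()["position"],f())
# handle grasp options: tool axis tilted in the unit's xz plane so it can follow the lever
for d in (0,30,45,60,90):
  for sgn in (1,-1):
    t=np.radians(d); r=[]
    for a in (0,np.pi/4,np.pi/2):
        h=ux(-.1*np.cos(a),-.119,.05+.1*np.sin(a))
        r.append(h)
    print(d,sgn)
    break
```

```text
touch True 0.09864604579330292 [-0.08  0.29  4.4 ]
28.425 [ 0.52996084 -0.03974077  0.26867175] [ 0.44  0.32 -0.38]
0 1
30 1
45 1
60 1
90 1
```

View pics/plc2c.png

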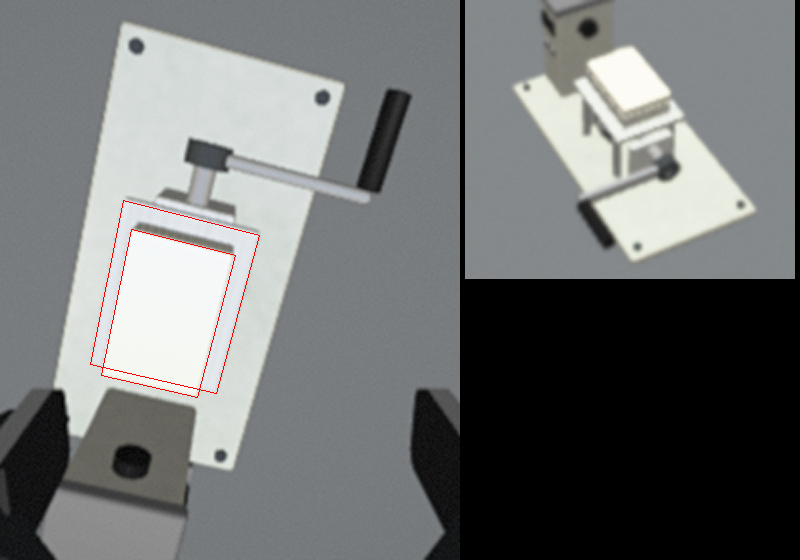

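The tile is square on the cassette, within about 1 mm of the target. Next is the lever: grip the bar from above with the jaws along the unit's x axis, then follow the arc.

Run:
```python
from h import *
q=down(np.pi+TH); G=.019; Y=-.128
def tcp(a): return ux(-.1*np.cos(a),Y,.05+.1*np.sin(a)-G)
arm.move_to(tcp(0)+[0,0,.13],q); print("hover",f())
print("guard",arm.movel(tcp(0),.1,guard=8),arm.observe()["position"].round(4),tcp(0).round(4))
arm.grab(50); s=arm.observe(); print("grip",s["gripper_width"],f())
for a in np.linspace(0,np.pi/2,15)[1:]:
    arm.movel(tcp(a),.06)
    if abs(f()).max()>25: print("high force",a,f()); break
arm.sleep(.3); s=arm.observe(); print(round(a,3),s["gripper_width"],s["position"].round(4),tcp(a).round(4),f(),s["clock"])
for n in("side","scene"):
    c=shot(n); cv2.imwrite(f"pics/end_{n}.png",c["color"])
    for l,z in(("handle",.15),("stage_top",.094),("tile",.123-.011)):
        for m in arm.mark_of(l,n)[:1]: print(n,l,round(m["confidence"],2),np.round(m["centre"]),"expect",w2px(c,ux(0,-.119 if l=="handle" else 0,z)).round())
    if n=="side": e=cv2.resize(c["color"][130:270,260:420],(640,560),interpolation=cv2.INTER_CUBIC)
cv2.imwrite("pics/end_c.png",e)
```

```text
hover [ 0.27 -0.22  0.61]
guard False [ 0.4425 -0.1077  0.0317] [ 0.442  -0.1077  0.031 ]
grip 0.014364217015937243 [-5.06  2.45  3.82]
high force 0.7853981633974483 [-27.17  14.12  16.79]
0.785 0.014160321745325803 [ 0.4668 -0.1144  0.1042] [ 0.4704 -0.115   0.1017] [-27.6   13.2   16.37] 33.825
side handle 0.61 [329. 216.] expect [357. 195.]
side tile 0.97 [206. 196.] expect [334. 178.]
scene handle 0.53 [291. 176.] expect [291. 186.]
scene stage_top 0.71 [325. 201.] expect [326. 200.]
scene tile 0.85 [326. 200.] expect [326. 196.]
```

View pics/end_c.png

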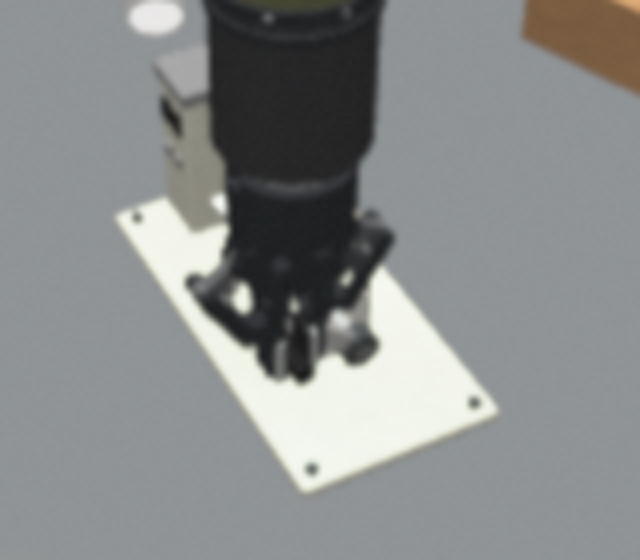

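The guard stopped the arc at 45° with about 33 N of radial force. The lever is still held, and the tool sits 4 mm outside the commanded radius. I'll continue with force feedback that cancels the radial component, logging the arc so I can fit the true circle.

```bash
cat > adm.py <<'E'
from h import *
G=.019; Y=-.128; e=np.array([np.cos(TH),np.sin(TH),0])
log=[]
def rel():
    s=arm.observe(); d=s["position"][:2]-U
    return np.array([d@e[:2], s["position"][2]+G-.05]), np.array([s["contact_force"]@e, s["contact_force"][2]]), s
def go(x,z,feed=.06): arm.movel(ux(x,Y,.05+z-G),feed)
E
python3 - <<'E'
from adm import *
r=.1; a=np.pi/4
for i in range(5):
    p,F,s=rel(); n=np.array([-np.cos(a),np.sin(a)]); fr=F@n
    print("r",round(r,4),p.round(4),F.round(1),"rad",round(fr,1),s["gripper_width"].round(4),np.round(s["ft_torque"],2))
    if abs(fr)<6: break
    r+=np.clip(fr*.7/7500,-.003,.003); go(*(r*n)); arm.sleep(.1)
for n in("wrist",):
    c=shot(n); cv2.imwrite("pics/mid_w.png",c["color"])
print(s["clock"])
E
```

```text
Traceback (most recent call last):
AttributeError: 'float' object has no attribute 'round'
```

Run:
```python
from adm import *
r=.1; a=np.pi/4
for i in range(5):
    p,F,s=rel(); n=np.array([-np.cos(a),np.sin(a)]); fr=F@n
    print("r",round(r,4),p.round(4),F.round(1),"rad",round(fr,1),round(s["gripper_width"],4),np.round(s["ft_torque"],2))
    if abs(fr)<6: break
    r+=np.clip(fr*.7/7500,-.003,.003); go(*(r*n)); arm.sleep(.1)
c=shot("wrist"); cv2.imwrite("pics/mid_w.png",c["color"])
print(s["clock"])
```

```text
r 0.1 [-0.0743  0.0732] [-29.5  16.4] rad 32.4 0.014 [ 4.57  9.5  -0.15]
r 0.103 [-0.0746  0.0734] [-12.9   0.2] rad 9.3 0.0143 [ 2.12  4.23 -0.06]
r 0.1039 [-0.0747  0.0735] [-7.2 -4.7] rad 1.8 0.0141 [ 1.32  2.77 -0.12]
34.925
```

View pics/mid_w.png

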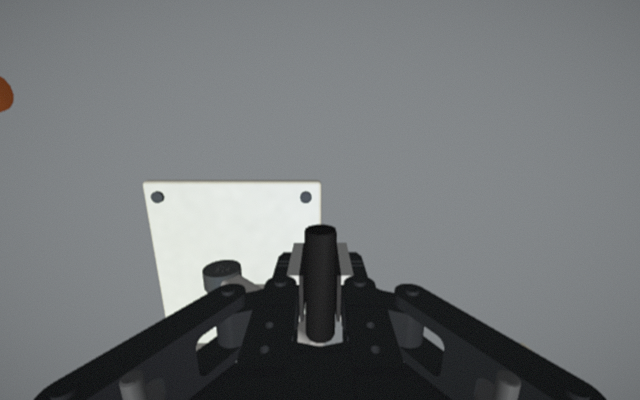

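The radial force is down to 2 N and the bar sits firmly between the pads, at (320,285) in the wrist view. I'll carry on to the top the same way and fit the circle.

Run:
```python
from adm import *
from scipy.optimize import least_squares
import json
r=.1039; log=[]
for a in np.r_[np.pi/4:np.pi/2+.001:10j]:
    n=np.array([-np.cos(a),np.sin(a)]); go(*(r*n)); arm.sleep(.08)
    p,F,s=rel(); fr=F@n
    for _ in range(3):
        if abs(fr)<7: break
        r+=np.clip(fr*.7/7500,-.003,.003); go(*(r*n)); arm.sleep(.08); p,F,s=rel(); fr=F@n
    log.append(p); print(round(a,2),round(r,4),p.round(4),F.round(1),round(fr,1))
    if abs(F).max()>30: print("stop"); break
P=np.array(log); json.dump(P.tolist(),open("arc.json","w"))
k=least_squares(lambda c:np.hypot(*(P-c).T)-.1,[0,0]).x; k3=least_squares(lambda c:np.hypot(*(P-c[:2]).T)-c[2],[0,0,.1]).x
print("centre r=.1",k,"free",k3,s["clock"],s["gripper_width"])
```

```text
0.79 0.1039 [-0.0747  0.0735] [-6.3 -4. ] 1.6
0.87 0.1047 [-0.0674  0.0815] [-6.7 -1.8] 3.0
0.96 0.1054 [-0.0608  0.0876] [-7.5 -1.6] 3.0
1.05 0.1061 [-0.0536  0.0931] [-8. -1.] 3.1
1.13 0.1061 [-0.0445  0.0989] [-8.6  3.5] 6.8
1.22 0.1069 [-0.0365  0.103 ] [-7.7  3. ] 5.4
1.31 0.1077 [-0.028   0.1064] [-8.3  3.8] 5.8
1.4 0.1084 [-0.0182  0.1096] [-7.4  3.1] 4.3
1.48 0.1084 [-0.0087  0.1114] [-7.6  5.6] 6.3
1.57 0.1091 [0.0003 0.1123] [-8.4  5.2] 5.2
centre r=.1 [0.00479152 0.01214692] free [0.0077547  0.00639915 0.10624318] 41.1417 0.013913645669407958
```

The arm is at the nominal top. The log suggests the bar has moved about 12 mm toward the fingertips, so I'll check where the bar really is against projected hypotheses.

Run:
```python
from adm import *
s=arm.observe(); Rt=R.from_quat(s["ee_rot"]); print("tilt deg",np.degrees(np.arccos(-Rt.as_matrix()[2,2])),"tool y in unit",(Rt.as_matrix().T@e).round(3))
w=np.zeros((600,800,3),np.uint8)
c=shot("wrist"); cv2.imwrite("pics/top_w.png",c["color"]); im=c["color"].copy()
x=220;y=190;k=2
v=cv2.resize(im[y:390,x:420],None,fx=k,fy=k,interpolation=cv2.INTER_CUBIC)
for z,col in((.15,(0,0,255)),(.162,(0,255,0))):
    t=np.linspace(0,2*np.pi,40); u=np.array([(w2px(c,ux(.008*np.cos(b),-.149,z+.008*np.sin(b)))-[x,y]+.5)*k for b in t]).round().astype(int)
    cv2.polylines(v,[u],True,col,1)
w[:400,:400]=v
print("wrist handle",[(round(m["confidence"],2),np.round(m["centre"])) for m in arm.mark_of("handle","wrist")],"exp .15",w2px(c,ux(0,-.119,.15)).round(),".162",w2px(c,ux(0,-.119,.162)).round())
for n,yy,(x0,y0,x1,y1) in(("side",0,(290,140,420,240)),("scene",300,(250,140,380,240))):
    c=shot(n); cv2.imwrite(f"pics/top_{n}.png",c["color"]); g=c["color"]
    q=cv2.resize(g[y0:y1,x0:x1],(390,300),interpolation=cv2.INTER_CUBIC)
    for zz,col in((.094,(0,0,255)),(.08,(0,255,0))):
        u=np.array([(w2px(c,ux(a*.04,b*.052,zz))-[x0,y0]+.5)*3 for a,b in((-1,-1),(1,-1),(1,1),(-1,1))]).round().astype(int); cv2.polylines(q,[u],True,col,1)
    w[yy:yy+300,405:795]=q
cv2.imwrite("pics/top_c.png",w); print(arm.observe()["clock"])
```

```text
tilt deg 0.10996638607382073 tool y in unit [ 0.    -1.     0.002]
wrist handle [(0.87, array([318., 279.]))] exp .15 [322. 279.] .162 [322. 292.]
41.3417
```

View pics/top_c.png

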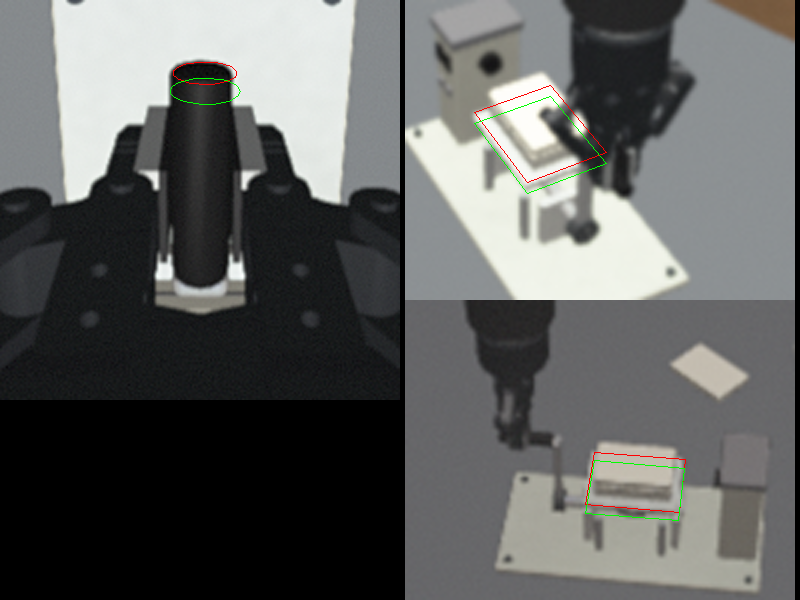

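The bar's end matches the 0.150 m outline (red), the lever arm is upright in the scene view, and the stage matches the 94 mm outline. The stack is square, and the bystanders were never near the arm's path. I'll run a hold test, then hand in.

Run:
```python
from adm import *
p,F,s=rel(); print(p.round(4),F.round(1),s["gripper_width"])
arm.sleep(2); p2,F2,s2=rel(); print(p2.round(4),F2.round(1),s2["gripper_width"])
c=shot("wrist"); print([(round(m["confidence"],2),np.round(m["centre"])) for m in arm.mark_of("handle","wrist")])
c=shot("scene")
for l,z in(("stage_top",.094),("tile",.112),("wash_bottle",0),("green_bottle",0),("beaker",0),("cap",0)):
    print(l,[(round(m["confidence"],2),np.round(m["centre"]).tolist()) for m in arm.mark_of(l,"scene")[:1]],w2px(c,ux(0,0,z)).round() if z else "")
if np.abs(p2-p).max()<.001 and abs(s2["gripper_width"]-s["gripper_width"])<.001:
    print("closing",s2["clock"]); arm.close_job()
```

```text
[0.0003 0.1123] [-9.5  4.7] 0.013834127559010718
[0.0004 0.1123] [-8.1  5.9] 0.01433003201993195
[(0.69, array([316., 278.]))]
stage_top [(0.78, [324.0, 196.0])] [326. 200.]
tile [(0.78, [390.0, 161.0])] [326. 196.]
wash_bottle [(0.93, [461.0, 205.0])] 
green_bottle [(0.77, [191.0, 240.0])] 
beaker [(0.88, [433.0, 240.0])] 
cap [(0.54, [255.0, 255.0])] 
closing 43.3417
the job is handed in; nothing more can be done
```

I laid the cassette flat and lined up on the middle of the stage, then the tile (the look-alike farthest from the base) squarely on top. I brought the lever up to highest lift and handed the job in at about 43 s with the arm still gripping the handle.

**Placing checks:** Overlays on the wrist picture put the cassette and the tile within about 1 mm of their targets.

**Lift checks:** The end of the handle bar matches the 150 mm upright position, and the stage edges match the 94 mm outline. A 2 s hold before handing in showed no movement: tool position steady to 0.1 mm, grip width steady to 0.5 mm. The bystanders were found within about 4 pixels of their starting positions.

**What did not go cleanly:**
- **Force on the lever:** Halfway through the swing, the fixed arc built up about 33 N on the wrist. I stopped there and finished the arc by following the force, which stayed under 10 N.
- **Handle grip:** The bar ended about 12 mm nearer the fingertips than planned. It did not slip in the hold test.
- **Final tile check:** The last network search in the scene view returned only a look-alike, so the stack's state at the top rests on the picture I viewed about 2 s earlier.

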